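# Push the rubber buffers home on the display-cart parts

## Robot

A 6-joint arm with a two-finger parallel gripper is mounted at the origin on the work surface. World frame = base frame: x ahead of the robot, y to its left, z up, the work surface at z = 0. Lengths are in m, angles in rad, forces in N, time in s.
With the tool pointing down it reaches from about 0.3 to 0.875 m from the base axis. Payload 6.4 kg.
Tool frame: the origin (TCP) lies at the centre of the arm's flange, where the gripper is bolted on; the fingertips stand 166 mm ahead of it and the grasp point (between the pads) lies 147 mm ahead of it; z points along the fingers, y is the direction in which the jaws open and shut (so a half turn about z gives the same grasp; the last joint's range is limited). The gripper opens to 88 mm and grips with 3 to 60 N. Pads are 18 mm wide; open, the fingers measure 123 mm over their backs; the gripper's body (75 mm by 187 mm) begins 45 mm behind the grasp point.
Start: joints at [0.94, 0.181, 1.607, -0, 1.354, -0.206], TCP at [0.237, 0.524, 0.405] pointing down, gripper open.
Joint ranges: [-2.99, 2.99], [-0.89, 2.07], [0.3, 2.58], [-1.14, 4.28], [0, 2.63], [-3.12, 3.12]. Speed limits (rad/s): [2.57, 2.57, 3.01, 3.14, 3.14, 3.14].

## Interface

Orientations are given as [roll, pitch, yaw] about the fixed x, y, z axes, in that order (R = Rz(yaw) Ry(pitch) Rx(roll)).
In Python, from plant import get_state, grab_frame, hand_in, recognise, regions_of, spot_point gives the robot as it stands.
- The arm moves only by the tool arm_command, never from a script. Its arguments are lists of equal length, an entry for each row: "fingers": the opening, from 0 (shut) to 1 (fully open); "dp": the shift along the tool's x, y, z in units of 25 mm (1.0 is 25 mm), a list of three; "angular": the turn, a rotation vector about the tool's x, y, z in units of 5 degrees (1.0 is 5 degrees), a list of three. A call has 1 to 8 rows; each row is the pose to reach, as a shift and turn from the pose commanded when the call began, along the tool's axes at that moment; what a row does not reach only later rows make up. A row lasts 1/10 s, in which the tool goes at most 50 mm and 8.59 degrees, less where a joint would pass 70% of its speed; a pose out of reach is approached as far as the arm can. A call with a gripper value outside its range is refused whole. The fingers move at their own pace and stop on an object; the grip force is fixed at half the most. Time passes only in rows, so rows that repeat a pose let the fingers close. It gives the time, the measured TCP pose, the force and the opening at its end, in the units of the state.
- get_state(): the state, without advancing time (a new reading comes with each control period).
- grab_frame(name): name is "scene" or "side" or "wrist"; returns a dict with "frame" (420x560x3 uint8, red, green, blue), "mtx" (3x3 intrinsics, pixels), "camera_from_world" (4x4, takes a point from world to camera coordinates). Camera axes: x right, y down, z forward; pixel columns grow to the right and rows downward; lengths in m; the calibration is good to about 2 mm. A picture is of the moment at which its call begins. There is no depth.
- hand_in(): hands the job in, once; it reports no verdict.
Trained networks look in a picture, given as the dict that the camera call returned (one of the last four; its "shot" number tells which), for a name from the list of things; names that differ only in an ending like _2 or _b are one class to them, and where a whole thing is asked for, a point or a joint stands for the part that bears it (a point fixed in the world has none). Each returns a list of dicts, best first, with "conf" (0 to 1); they miss things now and then, are a little off and sometimes report something else, mostly with a low value. They report only what shows in the picture. A call takes as long as a camera call. They do not tell look-alikes from the thing itself.
- recognise(query, picture): "point" ([x, y, z] in m, in world coordinates, good to about 4 mm: the middle of the surface that is visible of it).
- regions_of(query, picture): "pixels" (420x560 bool, what is visible of it).
- spot_point(query, picture): "point" ([x, y, z] in m, in world coordinates, good to about 4 mm: a listed point, or the origin of a listed thing).
The state is a dict: "time_s": time; "q": joint angles; "qd": joint speeds; "joint_torque": joint torques, N m; "tool_pos": TCP position; "tool_rot": TCP orientation; "ft_force": force on the tool from outside, world axes, zero at the start; "moment": the same for the moment, N m; "finger_gap": finger opening in m.
Only numpy, scipy, OpenCV 4.12 (cv2) and the standard library are available. Lean on these libraries where they do the work, as an engineer would, in place of code of your own. Each camera call takes 0.05 s, during which the arm holds its last target.

## Task

The glue under the three push-in rubber buffers is setting, so press each one down with the fingertips until its grey collar rests on the part, in the order they were glued: first the round buffer in the wheel's hub, then the square one in the block, last the oblong one in the rail. Press lightly, without picking up or shoving the parts, leave everything else on the bench where it is, and draw back clear when done.

Things in the scene. Friction and masses are not known exactly. Their poses are not given: they have to be found in the camera images.
- wheel: white painted spoked cart wheel lying flat on the bench, loose: 160 mm diameter, rim 22 mm high, raised hub in the middle 58 mm diameter and 36 mm high, with a round buffer in the hub. Origin at the centre of its underside, z up
- wheel_buffer_top (a point): centre of the flat top face of the round buffer in the wheel's hub, 34 mm diameter, on the wheel's axis, a black rubber pad 8 mm thick on a grey collar 4 mm thick and 2 mm wider all round; z up, x and y along the sides of the part. Goes down with the buffer: fully home this point is 12 mm above the hub's top (48 mm above the bench)
- wheel_buffer (a joint): how far the wheel's round buffer is pushed in (m): 0 when its collar stands 8 mm above the part, 0.008 when the collar rests on the part (starts at 0 to 0.0015). The stem slides with about 3 N of friction, has no return spring and stays where it is left, then meets a stop; the rubber pad is springy, giving about 0.4 mm per newton while pressed (at most 6 mm), so press some 3 mm past the home height, or slowly (about 20 mm/s) until the force reaches about 7 N
- block: square light-wood plinth block standing loose on the bench, 90 x 90 mm at the foot, stepped in to 76 x 76 mm, 55 mm high, with a square buffer in the middle of its top. Origin at the centre of its underside, z up
- block_buffer_top (a point): centre of the flat top face of the square buffer in the block, 30 x 30 mm, on the block's middle, a black rubber pad 8 mm thick on a grey collar 4 mm thick and 2 mm wider all round; z up, x and y along the sides of the part. Goes down with the buffer: fully home this point is 12 mm above the block's top (67 mm above the bench)
- block_buffer (a joint): how far the block's square buffer is pushed in (m): 0 when its collar stands 8 mm above the part, 0.008 when the collar rests on the part (starts at 0 to 0.0015). The stem slides with about 3 N of friction, has no return spring and stays where it is left, then meets a stop; the rubber pad is springy, giving about 0.4 mm per newton while pressed (at most 6 mm), so press some 3 mm past the home height, or slowly (about 20 mm/s) until the force reaches about 7 N
- rail: light-wood rail lying loose on the bench, 200 (its x) x 55 (its y) x 40 mm high, with an oblong buffer in its top, 55 mm from its middle towards its +x end. Origin at the centre of its underside, z up
- rail_buffer_top (a point): centre of the flat top face of the oblong buffer in the rail, 46 mm (along the rail) x 24 mm, a black rubber pad 8 mm thick on a grey collar 4 mm thick and 2 mm wider all round; z up, x and y along the sides of the part. Goes down with the buffer: fully home this point is 12 mm above the rail's top (52 mm above the bench)
- rail_buffer (a joint): how far the rail's oblong buffer is pushed in (m): 0 when its collar stands 8 mm above the part, 0.008 when the collar rests on the part (starts at 0 to 0.0015). The stem slides with about 3 N of friction, has no return spring and stays where it is left, then meets a stop; the rubber pad is springy, giving about 0.4 mm per newton while pressed (at most 6 mm), so press some 3 mm past the home height, or slowly (about 20 mm/s) until the force reaches about 7 N
- finial: bystander: turned wooden finial standing upright, 48 mm across the foot, 100 mm tall; origin at the centre of its underside
- tile: bystander: square stone sample tile 90 x 90 x 10 mm, lying flat; origin at the centre of its underside
- tape: bystander: roll of paper tape lying flat, 84 mm outside diameter, 25 mm high; origin at the centre of its underside
- pencil: bystander: flat carpenter's pencil 150 x 14 x 8 mm, lying along its own x; origin at the centre of its underside
- glue: bystander: standing white glue bottle, 60 mm diameter, 100 mm tall; origin at the centre of its underside
- hammer: bystander: hammer lying flat along its own x; origin at its underside
- tin: bystander: standing paint tin, 84 mm diameter, 100 mm tall; origin at the centre of its underside
- spatula: bystander: filling knife lying flat along its own x; origin at its underside
There are look-alikes about, which are no part of the job. Of the things like the wheel, leave any that is orange or red; of the rest the larger one is meant.

How it is judged:
By the outcome, as a careful person would: the job done as asked, in the order asked, and still so for the second after the job is handed in, with the robot touching nothing.
It also fails if it takes over 46 s, if anything falls off the work surface, if the arm or the gripper's body presses on something with over 40 N, if the wrist force passes 120 N, or if a joint passes its speed limit or range.

## Working session

There is one attempt and no reset: what is moved stays moved. The work goes in short steps, Python scripts to look and compute and a tool call to move; the robot and the scene stay as the last step left them, time stands still between calls to the robot, and variables do not carry over. Pictures are saved under pics/ and viewed, and the job is handed in when it is done.

Besides the shell and the picture viewer there is one more tool, called after "Emit:" in YAML: its name, and indented under it one key for each argument. arm_command: Moves the arm, as the interface text tells. Its arguments: {"type":"object","properties":{"fingers":{"type":"array"},"dp":{"type":"array"},"angular":{"type":"array"}},"required":["fingers","dp","angular"]}

```bash
mkdir -p pics
python3 - <<'E'
from plant import *
import cv2,numpy as np,pickle
s=get_state();print({k:np.round(v,3).tolist() for k,v in s.items()})
for n in ["scene","side"]:
    p=grab_frame(n)
    cv2.imwrite(f"pics/{n}0.png",cv2.resize(p["frame"][:,:,::-1],(800,600)))
    for q in ["wheel_buffer_top","block_buffer_top","rail_buffer_top","wheel","block","rail","finial","tin","glue"]:
        for r in spot_point(q,p)[:3]: print(n,q,np.round(r["point"],3),round(r["conf"],2))
    pickle.dump(p,open(f"{n}0.pkl","wb"))
E
```

```text
{'time_s': 0.0, 'q': [0.94, 0.182, 1.608, -0.0, 1.354, -0.206], 'qd': [-0.0, 0.0, -0.004, 0.0, -0.002, 0.0], 'joint_torque': [0.001, -43.387, -34.185, 0.07, 0.038, -0.0], 'tool_pos': [0.237, 0.524, 0.404], 'tool_rot': [-3.14, -0.0, 2.717], 'ft_force': [0.049, 0.294, 0.04], 'moment': [0.025, 0.008, 0.001], 'finger_gap': 0.088}
scene wheel_buffer_top [0.378 0.08  0.   ] 0.74
scene wheel_buffer_top [ 0.85  -0.056  0.041] 0.38
scene wheel_buffer_top [0.194 0.375 0.058] 0.37
scene block_buffer_top [0.568 0.008 0.075] 0.47
scene rail_buffer_top [0.78  0.069 0.001] 0.67
scene rail_buffer_top [ 0.517 -0.202  0.06 ] 0.39
scene wheel [ 0.343  0.276 -0.004] 0.87
scene wheel [ 0.852 -0.056 -0.001] 0.87
scene wheel [ 0.522  0.278 -0.   ] 0.83
scene block [0.564 0.005 0.002] 0.9
scene block [ 0.523  0.279 -0.001] 0.46
scene rail [ 0.475 -0.242  0.001] 0.83
scene rail [0.778 0.071 0.001] 0.49
scene rail [ 0.724  0.18  -0.004] 0.43
scene finial [ 0.722  0.18  -0.005] 0.81
scene tin [ 0.633  0.444 -0.   ] 0.79
scene tin [ 0.376  0.076 -0.002] 0.71
scene tin [0.525 0.281 0.054] 0.65
scene glue [0.781 0.072 0.001] 0.61
side wheel_buffer_top [0.523 0.28  0.058] 0.65
side wheel_buffer_top [0.191 0.374 0.055] 0.54
side wheel_buffer_top [ 0.854 -0.059  0.042] 0.53
side block_buffer_top [0.563 0.01  0.072] 0.52
side rail_buffer_top [ 0.517 -0.202  0.058] 0.56
side wheel [ 0.197  0.372 -0.   ] 0.91
side wheel [ 0.524  0.281 -0.003] 0.83
side wheel [ 0.851 -0.059 -0.004] 0.77
side block [ 0.565  0.008 -0.001] 0.68
side rail [ 0.482 -0.243  0.002] 0.84
side rail [ 0.373 -0.083  0.003] 0.5
side finial [ 0.726  0.176 -0.002] 0.71
side tin [ 0.633  0.449 -0.004] 0.96
side glue [ 0.781  0.066 -0.006] 0.67
```

View pics/scene0.png

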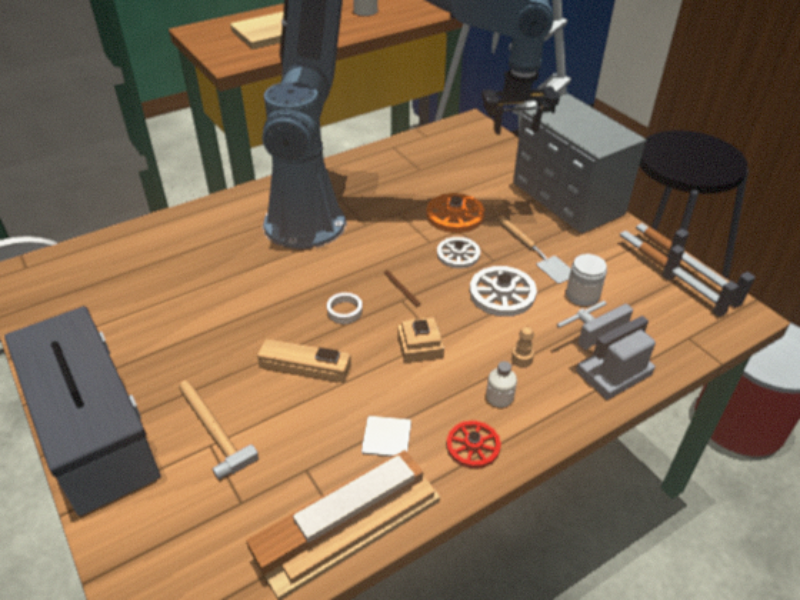

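View pics/side0.png

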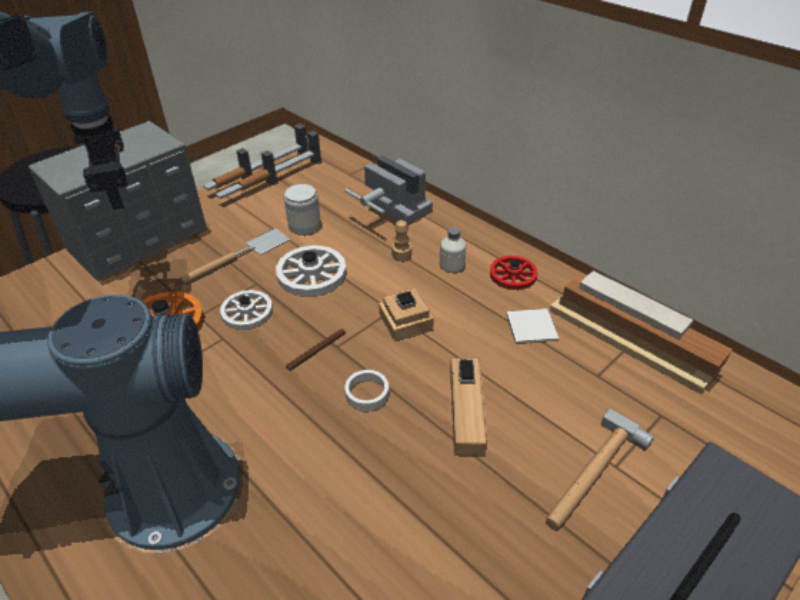

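The scene view shows the large white wheel at (503,290), the block at (421,338) and the rail at (304,360), with its buffer at (327,355). The small white wheel at (458,251), the orange one at (455,211) and the red one at (474,443) are look-alikes. I'll refine the pad centres by triangulation.

Run:
```python
import cv2,numpy as np,pickle
from scipy.optimize import least_squares
P={n:pickle.load(open(f"{n}0.pkl","rb")) for n in ["scene","side"]}
def proj(p,X):
    c=p["camera_from_world"]@np.r_[X,1]; u=p["mtx"]@c[:3]; return u[:2]/u[2]
G={"wheel":[.523,.28,.056],"block":[.565,.008,.074],"rail":[.517,-.202,.059]}
rows=[]
for k,X in G.items():
    obs=[]
    for n,p in P.items():
        u=proj(p,np.array(X)); f=p["frame"]; g=f.max(2)
        m=(g<60).astype(np.uint8); N,l,st,c=cv2.connectedComponentsWithStats(m)
        ok=[i for i in range(1,N) if st[i,4]>20]
        i=min(ok,key=lambda i:np.hypot(*(c[i]-u))); 
        print(k,n,"proj",u.round(1),"blob",c[i].round(1),st[i])
        x,y=int(u[0]),int(u[1]); cr=f[y-25:y+25,x-25:x+25,::-1]
        rows.append(cv2.resize(cr,(260,260),interpolation=cv2.INTER_NEAREST)); obs.append(c[i])
    r=least_squares(lambda X:np.r_[proj(P["scene"],X)-obs[0],proj(P["side"],X)-obs[1]],X)
    print(k,r.x.round(4),r.fun.round(2))
cv2.imwrite("pics/crops.png",np.vstack([np.hstack(rows[0::2]),np.hstack(rows[1::2])]))
```

```text
wheel scene proj [352.6 192.5] blob [401.2 119. ] [397 115  11   9  30]
wheel side proj [215.4 178.4] blob [216.3 179.4] [212 176  10   8  64]
wheel [0.5174 0.3843 0.1482] [-23.    41.61 -25.34 -36.68]
block scene proj [294.4 225.4] blob [277.3  80.2] [275  73   8  19  50]
block side proj [283.1 207.2] blob [283.7 208.9] [278 205  12  10  75]
block [ 0.3894 -0.0745  0.3503] [-37.04  53.8  -30.59 -39.13]
rail scene proj [229.3 245.2] blob [203.2 100.3] [185  85  40  30 768]
rail side proj [325.7 256.7] blob [326.1 258.6] [322 252   9  14 112]
rail [ 0.3209 -0.2847  0.3549] [-38.89  43.13 -26.16 -28.57]
```

View pics/crops.png

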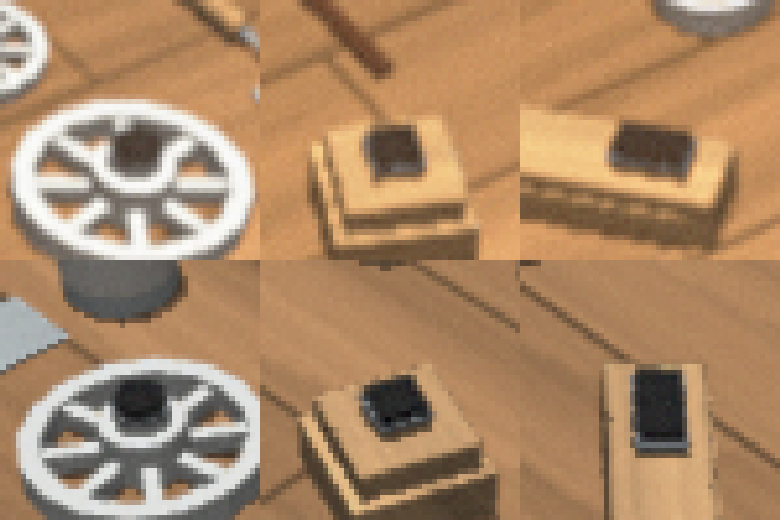

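Run:
```python
import cv2,numpy as np,pickle
from scipy.optimize import least_squares
P={n:pickle.load(open(f"{n}0.pkl","rb")) for n in ["scene","side"]}
def proj(p,X):
    c=p["camera_from_world"]@np.r_[X,1]; u=p["mtx"]@c[:3]; return u[:2]/u[2]
G={"wheel":[.523,.28,.056],"block":[.565,.008,.074],"rail":[.517,-.202,.059]}
for k,X in G.items():
    obs=[]
    for n,p in P.items():
        u=proj(p,np.array(X)); f=p["frame"]; g=f.max(2)
        m=(g<(90 if n=="scene" else 60)).astype(np.uint8); N,l,st,c=cv2.connectedComponentsWithStats(m)
        ok=[i for i in range(1,N) if st[i,4]>20]
        i=min(ok,key=lambda i:np.hypot(*(c[i]-u))); 
        print(k,n,"proj",u.round(1),"blob",c[i].round(1),st[i]); obs.append(c[i])
    z=X[2]-.0045
    r=least_squares(lambda X:np.r_[proj(P["scene"],X)-obs[0],proj(P["side"],X)-obs[1]],X)
    r2=least_squares(lambda q:np.r_[proj(P["scene"],np.r_[q,z])-obs[0],proj(P["side"],np.r_[q,z])-obs[1]],X[:2])
    print(k,r.x.round(4),r.fun.round(2),"fixed z",r2.x.round(4),r2.fun.round(2))
```

```text
wheel scene proj [352.6 192.5] blob [352.6 194.8] [349 191   8   8  48]
wheel side proj [215.4 178.4] blob [216.3 179.4] [212 176  10   8  64]
wheel [0.5261 0.2793 0.0493] [ 0.16 -0.25  0.17  0.22] fixed z [0.5261 0.278 ] [-0.06 -0.59  0.35 -0.15]
block scene proj [294.4 225.4] blob [293.9 227.9] [290 225   9   8  54]
block side proj [283.1 207.2] blob [283.7 208.9] [278 205  12  10  75]
block [0.5665 0.0061 0.0664] [ 0.23 -0.28  0.22  0.26] fixed z [0.5664 0.0049] [-0.09 -0.82  0.51 -0.3 ]
rail scene proj [229.3 245.2] blob [229.  247.6] [222 244  15   8  75]
rail side proj [325.7 256.7] blob [326.1 258.6] [322 252   9  14 112]
rail [ 0.5181 -0.2038  0.051 ] [ 0.21 -0.2   0.18  0.18] fixed z [ 0.5179 -0.2049] [-0.21 -0.89  0.5  -0.44]
```

Emit:
arm_command:
  fingers: [0,0,0,0,0,0,0,0]
  dp:
    - [-14.53,-4.18,0]
    - [-14.53,-4.18,0]
    - [-14.53,-4.18,0]
    - [-14.53,-4.18,0]
    - [-14.53,-4.18,0]
    - [-14.53,-4.18,2]
    - [-14.53,-4.18,4]
    - [-14.53,-4.18,4.7]
  angular:
    - [0,0,0]
    - [0,0,0]
    - [0,0,0]
    - [0,0,0]
    - [0,0,0]
    - [0,0,0]
    - [0,0,0]
    - [0,0,0]

```text
time_s: 1.8
tool_pos: [0.5143, 0.2883, 0.3112]
tool_rot: [3.139, 0.003, 2.715]
ft_force: [-0.0, 0.3, -0.6]
finger_gap: 0.0266
```

Emit:
arm_command:
  fingers: [0,0,0]
  dp:
    - [0,0,0]
    - [0,0,0]
    - [0,0,0]
  angular:
    - [0,0,0]
    - [0,0,0]
    - [0,0,0]

```text
time_s: 2.1
tool_pos: [0.512, 0.2909, 0.3123]
tool_rot: [3.14, 0.001, 2.718]
ft_force: [0.3, -0.0, 0.2]
finger_gap: 0.0024
```

```bash
cat > h.py <<'E'
from plant import *
import numpy as np
from scipy.spatial.transform import Rotation as R
def to(x,y,ztip):
    s=get_state(); Rm=R.from_euler("xyz",s["tool_rot"]).as_matrix()
    tip=np.array(s["tool_pos"])+Rm@[0,0,.166]
    d=np.array([x,y,ztip])-tip
    print("t",round(s["time_s"],2),"tip",tip.round(4),"rot",np.round(s["tool_rot"],4),"F",np.round(s["ft_force"],2),"gap",round(s["finger_gap"],4),"dp",(Rm.T@d/.025).round(2))
E
python3 -c "
from h import *
import cv2
to(.5255,.279,.075)
p=grab_frame('wrist');cv2.imwrite('pics/w1.png',p['frame'][:,:,::-1])
import pickle;pickle.dump(p,open('w1.pkl','wb'))
for r in spot_point('wheel_buffer_top',p)+spot_point('wheel',p): print(np.round(r['point'],4),r['conf'])
"
```

```text
t 2.1 tip [0.5123 0.2911 0.1463] rot [3.1397e+00 1.5000e-03 2.7176e+00] F [ 0.26 -0.03  0.17] gap 0.0024 dp [-0.67 -0.23  2.85]
[0.5253 0.2814 0.0562] 0.64
[0.523  0.2793 0.0034] 0.97
```

View pics/w1.png

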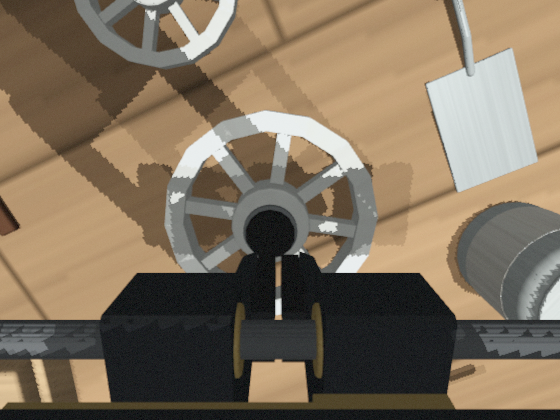

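Run:
```python
import pickle,numpy as np
p=pickle.load(open('w1.pkl','rb'));T=np.linalg.inv(p["camera_from_world"])
d=T[:3,:3]@np.linalg.inv(p["mtx"])@[270.5,232,1]; o=T[:3,3]
print(o+d*(.0555-o[2])/d[2])
# tip projection
c=p["camera_from_world"]@[.5123,.2911,.1463,1];u=p["mtx"]@c[:3];print(u/u[2])
```

```text
[0.521429   0.28158973 0.0555    ]
[278.41707336 276.17167737   1.        ]
```

Emit:
arm_command:
  fingers: [0,0,0,0,0,0]
  dp:
    - [-0.57,-0.21,1.2]
    - [-0.57,-0.21,2.2]
    - [-0.57,-0.21,2.9]
    - [-0.57,-0.21,3.3]
    - [-0.57,-0.21,3.3]
    - [-0.57,-0.21,3.3]
  angular:
    - [0,0,0]
    - [0,0,0]
    - [0,0,0]
    - [0,0,0]
    - [0,0,0]
    - [0,0,0]

```text
time_s: 2.85
tool_pos: [0.5231, 0.2798, 0.2292]
tool_rot: [3.14, 0.001, 2.717]
ft_force: [-0.6, 0.6, 0.0]
finger_gap: 0.0002
```

```bash
python3 -c "
from h import *
import cv2
to(.523,.2805,.045)
for n in ['side','wrist']:
  p=grab_frame(n);f=p['frame'][:,:,::-1]
  if n=='side': f=cv2.resize(f[120:230,150:290],(700,550),interpolation=cv2.INTER_CUBIC)
  cv2.imwrite('pics/a_%s.png'%n,f)
"
```

```text
t 2.85 tip [0.5234 0.2799 0.0632] rot [3.1405e+00 1.3000e-03 2.7175e+00] F [-0.58  0.62  0.  ] gap 0.0002 dp [0.03 0.01 0.73]
```

View pics/a_side.png

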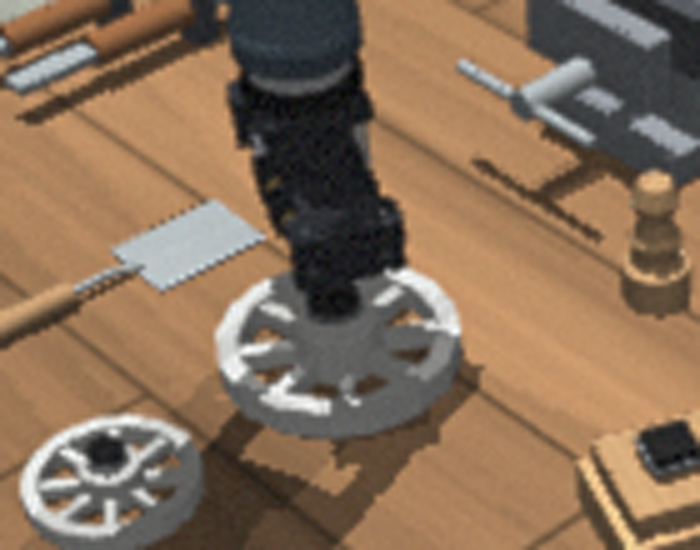

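View pics/a_wrist.png

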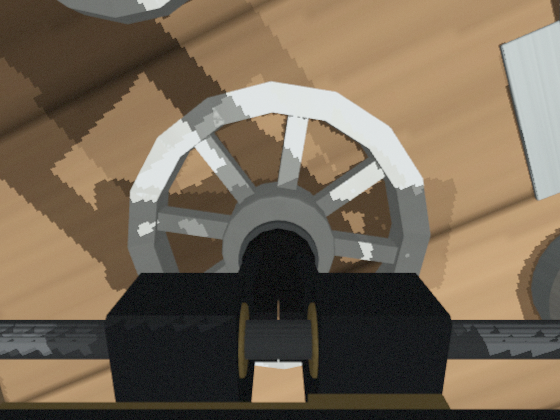

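Emit:
arm_command:
  fingers: [0,0,0,0,0,0,0]
  dp:
    - [0,0,0.09]
    - [0,0,0.18]
    - [0,0,0.27]
    - [0,0,0.36]
    - [0,0,0.45]
    - [0,0,0.54]
    - [0,0,0.6]
  angular:
    - [0,0,0]
    - [0,0,0]
    - [0,0,0]
    - [0,0,0]
    - [0,0,0]
    - [0,0,0]
    - [0,0,0]

```text
time_s: 3.65
tool_pos: [0.523, 0.2793, 0.213]
tool_rot: [3.141, 0.0, 2.717]
ft_force: [0.0, -0.7, 3.7]
finger_gap: 0.0007
```

Emit:
arm_command:
  fingers: [0,0,0,0]
  dp:
    - [0,0,0.06]
    - [0,0,0.1]
    - [0,0,0.1]
    - [0,0,0.1]
  angular:
    - [0,0,0]
    - [0,0,0]
    - [0,0,0]
    - [0,0,0]

```text
time_s: 4.05
tool_pos: [0.523, 0.2793, 0.2112]
tool_rot: [3.141, 0.0, 2.717]
ft_force: [-1.6, -0.7, 7.4]
finger_gap: 0.0002
```

Emit:
arm_command:
  fingers: [0,0,0]
  dp:
    - [0,0,0.03]
    - [0,0,0.03]
    - [0,0,0.03]
  angular:
    - [0,0,0]
    - [0,0,0]
    - [0,0,0]

```text
time_s: 4.35
tool_pos: [0.523, 0.2793, 0.2107]
tool_rot: [3.141, 0.0, 2.717]
ft_force: [-2.7, -1.0, 9.2]
finger_gap: -0.0002
```

Emit:
arm_command:
  fingers: [0,0,0,0,0,0,0,0]
  dp:
    - [0,0,-1]
    - [0,0,-2.4]
    - [0,0,-3.4]
    - [-1.4,-2.2,-3.6]
    - [-2.6,-4.0,-3.6]
    - [-3.8,-5.8,-3.6]
    - [-5.0,-7.6,-3.6]
    - [-6.08,-9.27,-3.6]
  angular:
    - [0,0,0]
    - [0,0,0]
    - [0,0,0]
    - [0,0,0]
    - [0,0,0]
    - [0,0,0]
    - [0,0,0]
    - [0,0,0]

```text
time_s: 5.15
tool_pos: [0.5614, 0.0306, 0.2994]
tool_rot: [-3.141, -0.0, 2.717]
ft_force: [0.5, -0.4, 0.2]
finger_gap: 0.0004
```

Emit:
arm_command:
  fingers: [0,0,0]
  dp:
    - [0,0,0]
    - [0,0,0]
    - [0,0,0]
  angular:
    - [0,0,0]
    - [0,0,0]
    - [0,0,0]

```text
time_s: 5.45
tool_pos: [0.5613, 0.0333, 0.2993]
tool_rot: [3.142, -0.001, 2.717]
ft_force: [-0.2, -0.1, -0.7]
finger_gap: 0.0005
```

```bash
python3 -c "
from h import *
import cv2
to(.566,.006,.082)
for n in ['side','wrist']:
  p=grab_frame(n);f=p['frame'][:,:,::-1]
  if n=='side': f=cv2.resize(f[120:230,150:290],(700,550),interpolation=cv2.INTER_CUBIC)
  cv2.imwrite('pics/b_%s.png'%n,f)
for r in spot_point('block_buffer_top',p)+spot_point('block',p): print(np.round(r['point'],4),r['conf'])
import pickle;pickle.dump(p,open('w1.pkl','wb'))
"
```

```text
t 5.45 tip [0.5611 0.0334 0.1333] rot [ 3.1415e+00 -1.2000e-03  2.7173e+00] F [-0.24 -0.13 -0.68] gap 0.0005 dp [-0.63 -0.92  2.05]
[0.5672 0.0091 0.0738] 0.67
[ 0.564   0.0068 -0.0009] 0.6
```

View pics/b_side.png

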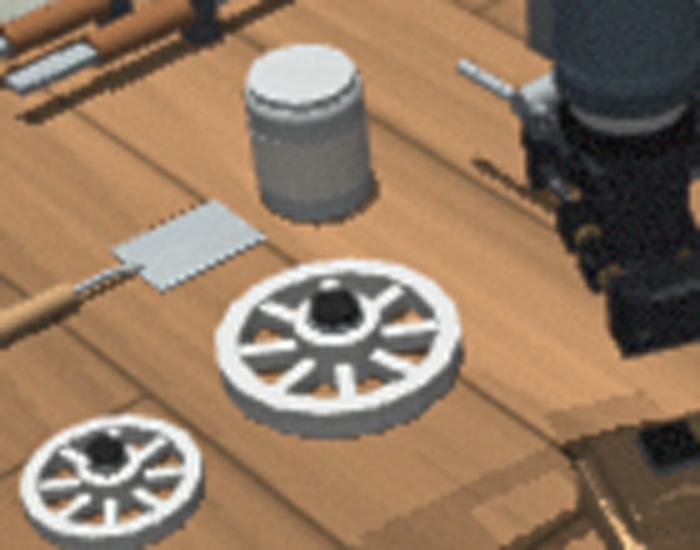

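View pics/b_wrist.png

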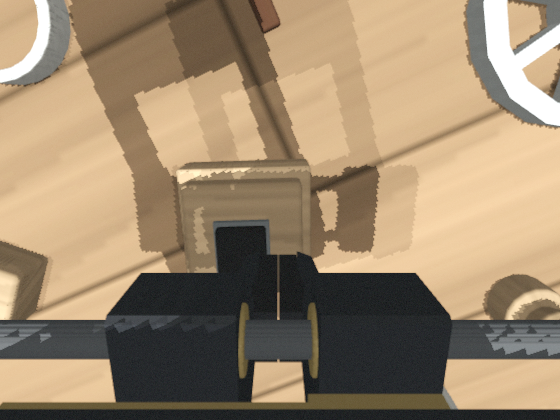

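Run:
```python
import pickle,numpy as np
p=pickle.load(open('w1.pkl','rb'));T=np.linalg.inv(p["camera_from_world"])
o=T[:3,3]
for uv in ([243,253],[217,227],[269,227]):
    d=T[:3,:3]@np.linalg.inv(p["mtx"])@[*uv,1]; print((o+d*(.0745-o[2])/d[2]).round(4))
```

```text
[0.5652 0.0093 0.0745]
[0.5444 0.0026 0.0745]
[0.5568 0.03   0.0745]
```

Emit:
arm_command:
  fingers: [0,0,0,0,0,0]
  dp:
    - [-0.61,-0.87,0.3]
    - [-0.61,-0.87,1.0]
    - [-0.61,-0.87,1.6]
    - [-0.61,-0.87,2.0]
    - [-0.61,-0.87,2.05]
    - [-0.61,-0.87,2.05]
  angular:
    - [0,0,0]
    - [0,0,0]
    - [0,0,0]
    - [0,0,0]
    - [0,0,0]
    - [0,0,0]

```text
time_s: 6.25
tool_pos: [0.5665, 0.0069, 0.2483]
tool_rot: [-3.141, -0.001, 2.718]
ft_force: [0.5, -0.0, 0.9]
finger_gap: 0.0006
```

```bash
python3 -c "
from h import *
import cv2
to(.566,.0075,.064)
p=grab_frame('wrist');f=p['frame'][:,:,::-1]
cv2.imwrite('pics/c_wrist.png',f)
"
```

```text
t 6.25 tip [0.5663 0.0069 0.0823] rot [-3.1414e+00 -8.0000e-04  2.7177e+00] F [ 0.48 -0.01  0.9 ] gap 0.0006 dp [0.02 0.02 0.73]
```

View pics/c_wrist.png

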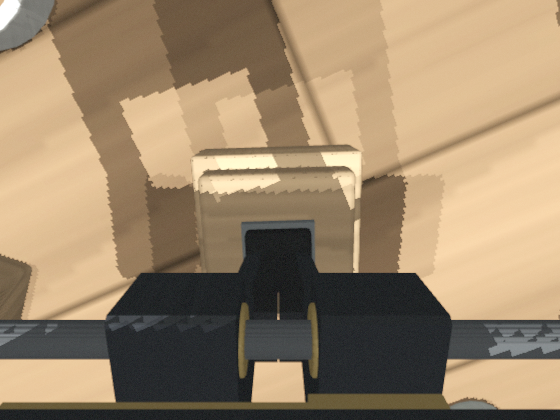

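The fingertips are centred over the block's pad at about (278,250). I'll press now.

Emit:
arm_command:
  fingers: [0,0,0,0,0,0,0]
  dp:
    - [0,0,0.09]
    - [0,0,0.18]
    - [0,0,0.27]
    - [0,0,0.36]
    - [0,0,0.45]
    - [0,0,0.54]
    - [0,0,0.6]
  angular:
    - [0,0,0]
    - [0,0,0]
    - [0,0,0]
    - [0,0,0]
    - [0,0,0]
    - [0,0,0]
    - [0,0,0]

```text
time_s: 7.0
tool_pos: [0.5667, 0.0063, 0.2336]
tool_rot: [3.142, 0.0, 2.717]
ft_force: [0.1, -0.3, 2.3]
finger_gap: 0.0003
```

Emit:
arm_command:
  fingers: [0,0,0,0]
  dp:
    - [0,0,0.06]
    - [0,0,0.1]
    - [0,0,0.1]
    - [0,0,0.1]
  angular:
    - [0,0,0]
    - [0,0,0]
    - [0,0,0]
    - [0,0,0]

```text
time_s: 7.4
tool_pos: [0.5667, 0.0063, 0.2313]
tool_rot: [-3.142, 0.0, 2.717]
ft_force: [-2.4, 0.0, 5.6]
finger_gap: 0.0007
```

Emit:
arm_command:
  fingers: [0,0,0,0]
  dp:
    - [0,0,0.04]
    - [0,0,0.07]
    - [0,0,0.07]
    - [0,0,0.07]
  angular:
    - [0,0,0]
    - [0,0,0]
    - [0,0,0]
    - [0,0,0]

```text
time_s: 7.8
tool_pos: [0.5667, 0.0064, 0.23]
tool_rot: [-3.142, 0.0, 2.717]
ft_force: [-3.7, -0.4, 8.9]
finger_gap: 0.0005
```

Emit:
arm_command:
  fingers: [0,0,0,0,0,0,0,0]
  dp:
    - [0,0,-1]
    - [0,0,-2.2]
    - [0,0,-2.6]
    - [-0.4,-2,-2.6]
    - [-0.8,-4,-2.6]
    - [-1.2,-6,-2.6]
    - [-1.6,-7.8,-2.6]
    - [-1.68,-8.45,-2.6]
  angular:
    - [0,0,0]
    - [0,0,0]
    - [0,0,0]
    - [0,0,0]
    - [0,0,0]
    - [0,0,0]
    - [0,0,0]
    - [0,0,0]

```text
time_s: 8.6
tool_pos: [0.5167, -0.2073, 0.2937]
tool_rot: [-3.141, 0.0, 2.713]
ft_force: [-1.1, 0.6, 0.3]
finger_gap: 0.0007
```

Emit:
arm_command:
  fingers: [0,0,0]
  dp:
    - [0,0,0]
    - [0,0,0]
    - [0,0,0]
  angular:
    - [0,0,0]
    - [0,0,0]
    - [0,0,0]

```text
time_s: 8.9
tool_pos: [0.518, -0.202, 0.2938]
tool_rot: [3.141, -0.001, 2.718]
ft_force: [0.7, 0.2, -0.4]
finger_gap: 0.0002
```

```bash
python3 -c "
from h import *
import cv2
to(.518,-.203,.067)
for n in ['side','wrist']:
  p=grab_frame(n);f=p['frame'][:,:,::-1]
  if n=='side': f=cv2.resize(f[150:290,240:380],(600,600),interpolation=cv2.INTER_CUBIC)
  cv2.imwrite('pics/d_%s.png'%n,f)
for r in spot_point('rail_buffer_top',p)+spot_point('rail',p): print(np.round(r['point'],4),r['conf'])
import pickle;pickle.dump(p,open('w1.pkl','wb'))
"
```

```text
t 8.9 tip [ 0.5179 -0.2018  0.1278] rot [ 3.1411e+00 -8.0000e-04  2.7182e+00] F [ 0.69  0.19 -0.36] gap 0.0002 dp [-0.03 -0.04  2.43]
[ 0.5145 -0.2055  0.0593] 0.96
[ 0.478  -0.2407 -0.0016] 0.94
```

View pics/d_side.png

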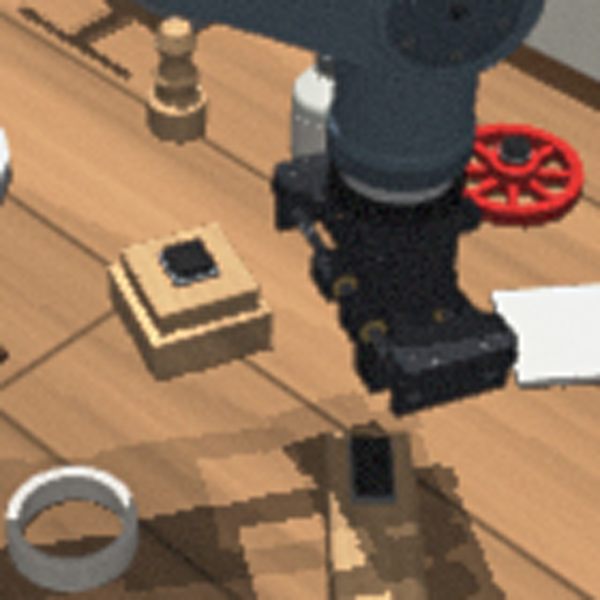

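View pics/d_wrist.png

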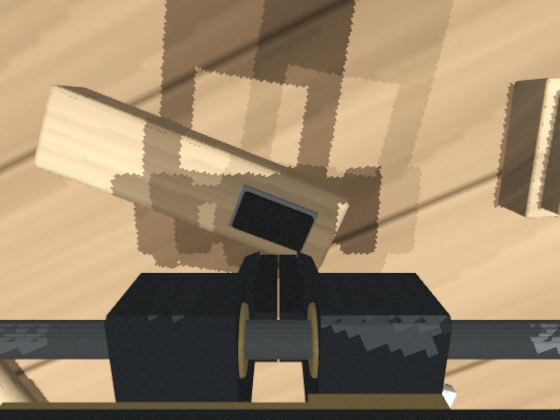

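Run:
```python
import pickle,numpy as np
p=pickle.load(open('w1.pkl','rb'));T=np.linalg.inv(p["camera_from_world"])
o=T[:3,3]
for uv in ([274,221],[242,190],[316,215]):
    d=T[:3,:3]@np.linalg.inv(p["mtx"])@[*uv,1]; print((o+d*(.0595-o[2])/d[2]).round(4))
```

```text
[ 0.5144 -0.2027  0.0595]
[ 0.4892 -0.212   0.0595]
[ 0.5213 -0.1782  0.0595]
```

Emit:
arm_command:
  fingers: [0,0,0,0,0,0]
  dp:
    - [0.05,-0.07,0.9]
    - [0.05,-0.07,1.7]
    - [0.05,-0.07,2.2]
    - [0.05,-0.07,2.43]
    - [0.05,-0.07,2.43]
    - [0.05,-0.07,2.43]
  angular:
    - [0,0,0]
    - [0,0,0]
    - [0,0,0]
    - [0,0,0]
    - [0,0,0]
    - [0,0,0]

```text
time_s: 9.7
tool_pos: [0.5163, -0.2046, 0.2342]
tool_rot: [-3.141, 0.001, 2.717]
ft_force: [-0.6, 0.0, -0.9]
finger_gap: 0.0004
```

```bash
python3 -c "
from h import *
import cv2
to(.516,-.203,.049)
p=grab_frame('wrist');f=p['frame'][:,:,::-1]
cv2.imwrite('pics/e_wrist.png',f)
"
```

```text
t 9.7 tip [ 0.5164 -0.2047  0.0682] rot [-3.1414e+00  1.0000e-03  2.7170e+00] F [-0.63  0.02 -0.95] gap 0.0004 dp [0.05 0.05 0.77]
```

View pics/e_wrist.png

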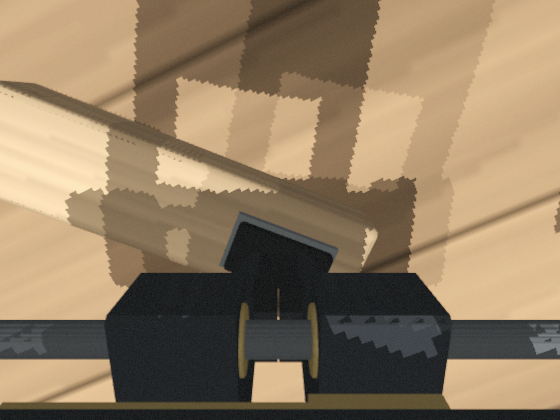

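The tips are over the rail's pad, centred near column 280. I'll press from a tip height of 68 mm.

Emit:
arm_command:
  fingers: [0,0,0,0,0,0,0,0]
  dp:
    - [0,0,0.09]
    - [0,0,0.18]
    - [0,0,0.27]
    - [0,0,0.36]
    - [0,0,0.45]
    - [0,0,0.54]
    - [0,0,0.62]
    - [0,0,0.68]
  angular:
    - [0,0,0]
    - [0,0,0]
    - [0,0,0]
    - [0,0,0]
    - [0,0,0]
    - [0,0,0]
    - [0,0,0]
    - [0,0,0]

```text
time_s: 10.55
tool_pos: [0.516, -0.2046, 0.2165]
tool_rot: [-3.142, 0.0, 2.717]
ft_force: [-1.7, 0.5, 4.0]
finger_gap: 0.0009
```

Emit:
arm_command:
  fingers: [0,0,0,0]
  dp:
    - [0,0,0.05]
    - [0,0,0.08]
    - [0,0,0.08]
    - [0,0,0.08]
  angular:
    - [0,0,0]
    - [0,0,0]
    - [0,0,0]
    - [0,0,0]

```text
time_s: 10.95
tool_pos: [0.516, -0.2045, 0.2151]
tool_rot: [-3.141, 0.0, 2.717]
ft_force: [-3.5, 1.9, 7.5]
finger_gap: 0.0004
```

Emit:
arm_command:
  fingers: [0,0,0]
  dp:
    - [0,0,0.03]
    - [0,0,0.03]
    - [0,0,0.03]
  angular:
    - [0,0,0]
    - [0,0,0]
    - [0,0,0]

```text
time_s: 11.25
tool_pos: [0.516, -0.2046, 0.2146]
tool_rot: [-3.141, 0.0, 2.717]
ft_force: [-3.1, 1.8, 9.8]
finger_gap: 0.0005
```

Emit:
arm_command:
  fingers: [0,0,0,0,0,0,0,0]
  dp:
    - [0,0,-1]
    - [0,0,-2.5]
    - [0,0,-4]
    - [0,0,-5.5]
    - [0,0,-7]
    - [0,0,-7]
    - [0,0,-7]
    - [0,0,-7]
  angular:
    - [0,0,0]
    - [0,0,0]
    - [0,0,0]
    - [0,0,0]
    - [0,0,0]
    - [0,0,0]
    - [0,0,0]
    - [0,0,0]

```text
time_s: 12.05
tool_pos: [0.5155, -0.2042, 0.3871]
tool_rot: [3.141, -0.003, 2.717]
ft_force: [-0.1, 0.0, 0.1]
finger_gap: 0.0005
```

```bash
python3 -c "
from h import *
import cv2
to(.516,-.203,.049)
for n in ['side','scene','wrist']:
  p=grab_frame(n);f=p['frame'][:,:,::-1]
  cv2.imwrite('pics/f_%s.png'%n,cv2.resize(f,(800,600)))
  if n=='side':
    cr=[cv2.resize(f[y-25:y+25,x-25:x+25],(260,260),interpolation=cv2.INTER_NEAREST) for x,y in [(215,180),(283,208),(326,258)]]
    import pickle;o=pickle.load(open('side0.pkl','rb'))['frame'][:,:,::-1]
    c0=[cv2.resize(o[y-25:y+25,x-25:x+25],(260,260),interpolation=cv2.INTER_NEAREST) for x,y in [(215,180),(283,208),(326,258)]]
    cv2.imwrite('pics/f_cr.png',np.vstack([np.hstack(c0),np.hstack(cr)]))
  for q in ['wheel_buffer_top','block_buffer_top','rail_buffer_top','wheel','block','rail']:
    for r in spot_point(q,p): print(n,q,np.round(r['point'],4),round(r['conf'],2))
"
```

```text
t 12.05 tip [ 0.5151 -0.204   0.2211] rot [ 3.1411e+00 -2.6000e-03  2.7168e+00] F [-0.07  0.04  0.07] gap 0.0005 dp [-0.03  0.05  6.88]
side wheel_buffer_top [0.3403 0.2774 0.0391] 0.44
side wheel_buffer_top [0.5247 0.2794 0.0452] 0.37
side wheel_buffer_top [ 0.4273  0.4611 -0.0006] 0.19
side block_buffer_top [0.5644 0.0075 0.0663] 0.57
side rail_buffer_top [ 0.5165 -0.2027  0.0515] 0.42
side wheel [ 0.3404  0.2757 -0.0014] 0.94
side wheel [ 0.8516 -0.0619 -0.0023] 0.78
side wheel [ 0.5239  0.2784 -0.0013] 0.66
side wheel [0.1972 0.3747 0.0011] 0.65
side block [ 0.5664  0.007  -0.0011] 0.92
side block [ 0.5146 -0.2052  0.0534] 0.49
side block [0.5268 0.2769 0.0481] 0.41
side rail [ 0.4805 -0.2434  0.0025] 0.87
scene wheel_buffer_top [0.1945 0.3734 0.0581] 0.61
scene wheel_buffer_top [0.3431 0.2825 0.0404] 0.37
scene block_buffer_top [0.5646 0.0038 0.0673] 0.51
scene rail_buffer_top [ 0.5194 -0.2055  0.0536] 0.62
scene rail_buffer_top [0.5237 0.2792 0.0008] 0.54
scene wheel [ 0.3448  0.2765 -0.0004] 0.91
scene wheel [ 0.5246  0.2762 -0.0052] 0.87
scene wheel [ 0.8534 -0.0565  0.0037] 0.82
scene wheel [0.1932 0.3796 0.0013] 0.67
scene rail [ 0.4724 -0.2425  0.0011] 0.67
wrist wheel_buffer_top [ 0.8512 -0.0551  0.0358] 0.53
wrist block_buffer_top [0.5652 0.0067 0.0673] 0.66
wrist rail_buffer_top [ 0.5142 -0.2047  0.052 ] 0.72
wrist wheel [ 8.532e-01 -5.510e-02 -3.000e-04] 0.62
wrist block [0.5628 0.0089 0.0036] 0.88
wrist block [0.5692 0.0082 0.0666] 0.61
wrist rail [ 0.4784 -0.239  -0.0027] 0.8
```

View pics/f_cr.png

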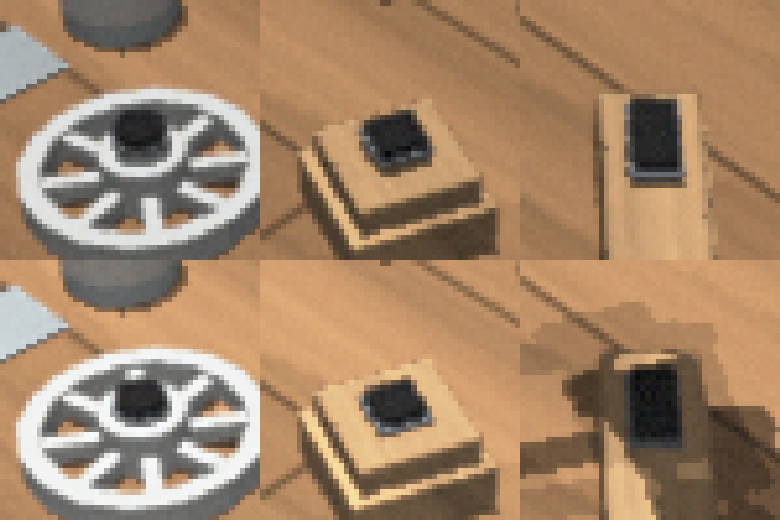

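View pics/f_scene.png

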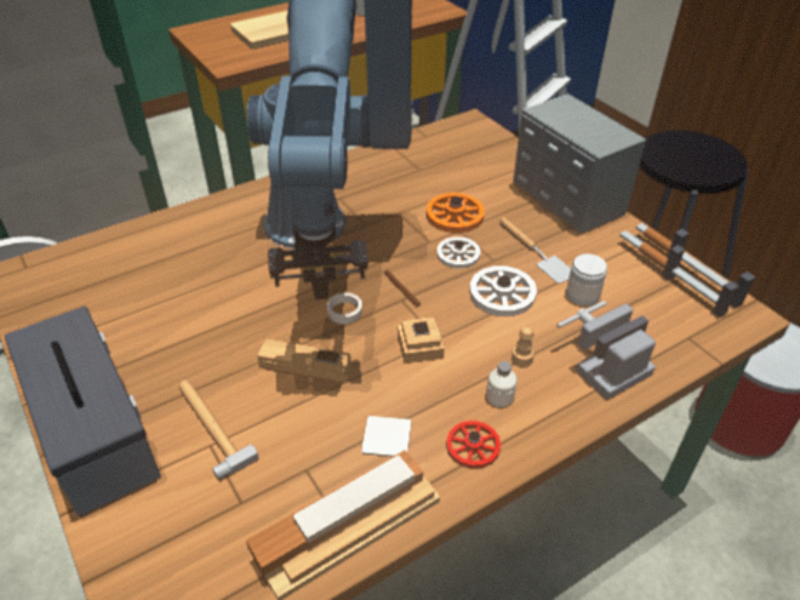

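View pics/f_wrist.png

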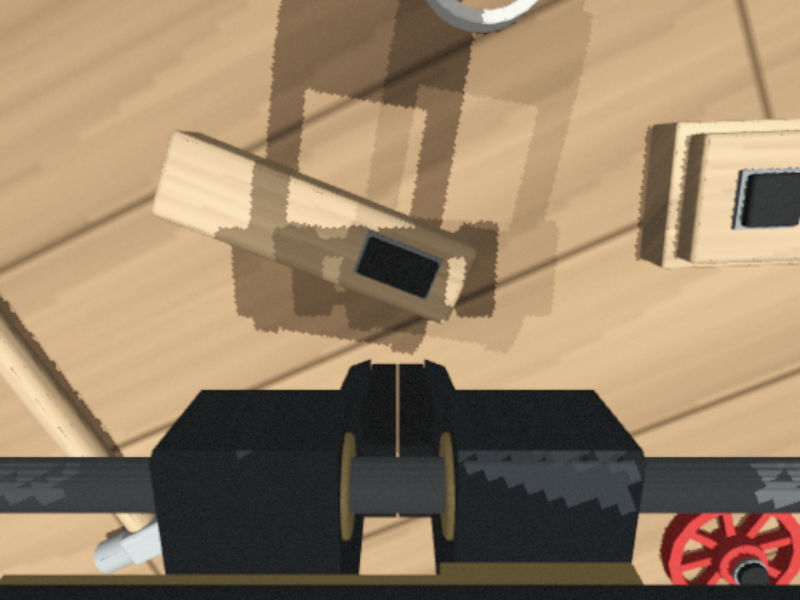

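The pads have dropped to about the home heights, the parts and bystanders haven't moved, and the gripper is clear at a tip height of 0.22 m.

```bash
python3 -c "
from plant import *
print(hand_in())"
```

```text
the job is handed in; nothing more can be done
None
```

I pressed the three buffers home with the closed fingertips, in the order asked: the larger white wheel, then the block, then the rail. The job took about 12 s. I then drew back to a fingertip height of about 0.22 m and handed it in.

- **Press force:** Each press ended at 9 to 10 N. The fingertips were then about 3 mm below the home height (44.7, 64 and 48.6 mm), and the force was rising as the rubber would against the stop.
- **Buffer heights afterwards:** The networks put the tops at about 45 mm for the wheel, 66–67 mm for the block and 52–54 mm for the rail. The home heights are 48, 67 and 52 mm. The wheel's reading came from one low-confidence detection, 3 mm low but within the network's error; the scene camera did not find it.
- **Parts and bystanders:** The pictures show no part or bystander moved, and the look-alike wheels were not touched. I compared by eye and by network positions good to about 4 mm, so a smaller shift would not show.

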